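# Set up an edge-painting roller in V-blocks for its run-out check

### The arm

A 6-joint arm with a two-finger parallel gripper is mounted at the origin on the work surface. World frame = base frame: x ahead of the robot, y to its left, z up, the work surface at z = 0. Lengths are in m, angles in degrees, forces in N, time in s.
With the tool pointing down it reaches from about 0.25 to 0.775 m from the base axis. Payload 8.9 kg.
Tool frame: the origin (TCP) lies midway between the tips of the shut fingers; the grasp point (between the pads) lies manip.grip_depth behind it (manip.grip_depth is the distance from the TCP to the grasp point, in m); z points along the fingers, y is the direction in which the jaws open and shut (so a half turn about z gives the same grasp; the last joint's range is limited). The gripper opens to 85 mm and grips with 20 to 120 N. Pads are 22 mm wide; open, the fingers measure 114 mm over their backs; the gripper's body (76 mm by 85 mm) begins 54 mm behind the grasp point. The pads swing forward as they close: fully open they stand 13 mm farther back than shut.
Start: joints at [60.831, 16.656, -8.789, 64.555, 0, 82.019], TCP at [0.19, 0.49, 0.231] pointing down, gripper open.
Joint ranges: [-144.48, 144.48], [-52.06, 99.96], [-74.48, 78.29], [-112.23, 115.85], [-86.99, 84.42], [-180, 180]. Speed limits (degrees/s): [127.2, 127.2, 159.86, 180, 180, 180].

### API

Orientations are given as a 3x3 rotation matrix whose columns are the frame's x, y, z axes.
In Python, from station import observe, cams, manip, models gives the robot as it stands.
- The arm moves only by the tool carry_out, never from a script. Its argument "targets" is a list that holds one entry, the list of rows, each a list of 7 numbers: the opening, from -1 (shut) to 1 (fully open), then the shift along the world's x, y, z in m, then the turn, a rotation vector about the world's x, y, z in rad. In form: [[[grip, dx, dy, dz, ax, ay, az], ...]]. A call has 1 to 10 rows; each row shifts and turns the commanded pose from where the row before left it; what a row does not reach is not made up. A row lasts 1/8 s, in which the tool goes at most 62.5 mm and 10.7 degrees, less where a joint would pass 70% of its speed; a pose out of reach is approached as far as the arm can. A call with a gripper value outside its range is refused whole. The fingers move at their own pace and stop on an object; "newtons" is the grip in N (left out, the last holds). Time passes only in rows, so rows that do not move let the fingers close. It gives the time, the measured TCP pose, the force and the opening at its end, in the units of the state.
- observe(): the state, without advancing time (a new reading comes with each control period).
- cams.read_camera(name): name is "scene" or "top"; returns a dict with "pixels" (400x640x3 uint8, red, green, blue), "camera_matrix" (3x3 intrinsics, pixels), "rvec" (rotation vector, rad) and "tvec" (3), from world to camera coordinates, as OpenCV has them. Camera axes: x right, y down, z forward; pixel columns grow to the right and rows downward; lengths in m; the calibration is good to about 2 mm. A picture is of the moment at which its call begins. There is no depth.
- manip.sign_off(): hands the job in, once; it reports no verdict.
Trained networks look in a picture, given as the dict that the camera call returned (one of the last four; its "shot" number tells which), for a name from the list of things; names that differ only in an ending like _2 or _b are one class to them, and where a whole thing is asked for, a point or a joint stands for the part that bears it (a point fixed in the world has none). Each returns a list of dicts, best first, with "confidence" (0 to 1); they miss things now and then, are a little off and sometimes report something else, mostly with a low value. They report only what shows in the picture. A call takes as long as a camera call. They do not tell look-alikes from the thing itself.
- models.recognise(thing, picture): "location" ([column, row] in pixels, amid what is visible of it).
The state is a dict: "time": time; "q": joint angles; "dq": joint speeds; "effort": joint torques, N m; "tcp_pos": TCP position; "eef_rot": TCP orientation; "force": force on the tool from outside, world axes, zero at the start; "moment": the same for the moment, N m; "gripper_width": finger opening in m.
Only numpy, scipy, OpenCV 4.12 (cv2) and the standard library are available. Lean on these libraries where they do the work, as an engineer would, in place of code of your own. Each camera call takes 0.05 s, during which the arm holds its last target. There are 200 camera calls.

### The job

Get the steel edge-painting roller ready for its run-out check: set the loose V-block upright and fully home in the empty oblong nest of the gauge plate and let go of it, then take the steel roller from the wooden rack and lay its two shaft ends in the two V-blocks, its thick body between them. Let it settle freely in the Vs, then finish holding it there: keep pressing straight down on the middle of the roller with about one kilogram (10 N), best with the closed fingertips on top of it, with no sideways push, so that both shaft ends bear on both faces of their Vs, and stay pressing. Never hammer it down, leave the brass roller and the other things on the bench where they are, and do not knock the dial gauge.

Things in the scene. Friction and masses are not known exactly. Their poses are not given: they have to be found in the camera images.
- vblock_center (a point): loose steel V-block, 46 mm (x) by 30 (y) by 36 high (z), 0.31 kg, standing on the bench, V upward. Site at its centre, 18 mm above its underside. y along the V groove, x across it (grip the two flat sides 46 mm apart), z up. 90 degree V, 36 mm wide at the top, apex 18 mm above the underside. Turned half round it is the same
- nest (a point): empty oblong nest, a pocket in the gauge plate 50 mm (x) by 34 (y), 5 mm deep, rim chamfered: the V-block fits with 2 mm play each side. Site at the centre of its floor, 15 mm above the bench. Axes as the plate's: y along the line of the two V-blocks (roller axis), x across, z up
- plate: grey gauge plate fixed on the bench, 150 mm (x) by 260 (y) by 20 high, origin under its centre. Oblong nest centred at y = -60 mm; a second V-block, same size, bolted in at y = +60 mm at the height the loose one has when home; a round nest 38 mm wide in the middle, not used
- vblock: the loose V-block as a whole; origin at the centre of its underside, axes as its centre point's
- v_mid (a point): point midway between the two V-blocks, 44.3 mm above the bench, where the roller's middle lies when the roller is fully seated in both. Axes as the plate's (y along the roller axis). The gap between the V-blocks is 90 mm along y; their tops are 51 mm above the bench; the plate's top is 24 mm below this point
- roller_center (a point): steel edge-painting roller, lying level in the wooden rack; point at its middle, on its axis (y), 45 mm above the bench. Grooved body 34 mm diameter, 64 long (grip here); on each end a shaft 16 mm diameter, 60 long; 0.45 kg; both ends alike. Shafts lie in U-slots open upward, 12 mm deep; 16 mm clear between body and rack base
- brass_roller_center (a point): brass-coloured roller of the same shape and size in the other place of the same rack, 80 mm beside the steel one (axis to axis), 46 mm clear between the bodies; stays there. Site at its middle, y along its axis
- plate_v_near: ground 45 degree face of the bolted V-block, on the plate's -x side (origin: underside of the plate, below this V-block)
- plate_v_far: the other face of the bolted V-block, on the plate's +x side (same origin)
- vblock_v_near: ground 45 degree face of the loose V-block, on its own -x side (origin: centre of the V-block's underside)
- vblock_v_far: the other face of the loose V-block, on its +x side (same origin)
- dial: dial gauge fixed on the plate; origin as the plate's (centre of its underside). Dial 41 mm across, centred 60 mm along x and 90 mm along y from there, top 54 mm above the bench; thin plunger pointing to -x, ending 18 mm short of the seated roller's axis. Not to be knocked
- tape: bystander: roll of masking tape lying flat, 90 mm across, 24 mm high, origin under its centre
- jar_green: bystander: jar of green edge paint, 60 mm across, 75 mm high, origin under its centre
- jar_tan: bystander: jar of tan edge paint, 60 mm across, 75 mm high, origin under its centre
- thread: bystander: cone of dark brown thread, 68 mm across, 130 mm high, origin under its centre
- master: bystander: brass setting disc, 33 mm across, 22 mm high, origin under its centre
- brush: bystander: flat brush 170 mm long lying on the bench, origin under its middle, x along it
- calliper: bystander: digital calliper 240 mm long lying on the bench, origin under the middle of its beam, y along it
Mind the look-alikes: they are no part of the job. What is meant by the vblock is not blue or pink, and is the larger of those in its own colour.

How it is judged:
By the outcome, as a careful person would: the job done as asked, in the order asked, and still so for the second after the job is handed in, while the arm keeps its last pose, push and grip.
It also fails if it takes over 58 s, if anything falls off the work surface, if the arm or the gripper's body presses on something with over 40 N, if the wrist force passes 120 N, or if a joint passes its speed limit or range.

## Working session

There is one attempt and no reset: what is moved stays moved. The work goes in short steps, Python scripts to look and compute and a tool call to move; the robot and the scene stay as the last step left them, time stands still between calls to the robot, and variables do not carry over. Pictures are saved under pics/ and viewed, about 8 in all and at most 12, crops included, and the job is handed in when it is done.

Besides the shell and the picture viewer there is one more tool, called after "Request:" as name(argument=value, ...), one argument or row to a line, values as JSON. carry_out: Moves the arm, as the interface text tells. Its arguments: {"type":"object","properties":{"targets":{"type":"array","items":{"type":"array","items":{"type":"array","items":{"type":"number"}}}},"newtons":{"type":"number"}},"required":["targets"]}

```bash
mkdir -p pics; ls; cat > h.py <<'E'
import numpy as np, cv2
from station import observe, cams, manip, models
def shot(n): return cams.read_camera(n)
def save(p,f,crop=None,s=1):
    im=p["pixels"][:,:,::-1]
    if crop: c0,r0,c1,r1=crop; im=im[r0:r1,c0:c1]
    im=cv2.resize(im,None,fx=s,fy=s,interpolation=cv2.INTER_CUBIC); cv2.imwrite("pics/"+f,im)
def proj(p,X):
    return cv2.projectPoints(np.atleast_2d(np.array(X,float)),np.array(p["rvec"],float),np.array(p["tvec"],float),np.array(p["camera_matrix"],float),None)[0][:,0]
def ray(p,uv,z):
    R=cv2.Rodrigues(np.array(p["rvec"],float))[0];t=np.array(p["tvec"],float).ravel();K=np.array(p["camera_matrix"],float)
    d=R.T@np.linalg.inv(K)@np.array([uv[0],uv[1],1.]);c=-R.T@t
    return c+d*(z-c[2])/d[2]
E
python3 - <<'E'
from h import *
s=observe();print({k:np.round(v,3).tolist() for k,v in s.items()},manip.grip_depth)
H=dict(vblock_center=.018,nest=.015,v_mid=.0443,roller_center=.045,brass_roller_center=.045,plate=.0,dial=.05,vblock=.018,tape=.012,jar_green=.04,jar_tan=.04,thread=.06,master=.011,brush=.005,calliper=.005)
for n in("top","scene"):
    p=shot(n);save(p,n+"0.png")
    R=cv2.Rodrigues(np.array(p["rvec"],float))[0];print(n,"cam",(-R.T@np.array(p["tvec"]).ravel()).round(3))
    for k,z in H.items():
        print(k,[(np.round(d["location"]).tolist(),round(d["confidence"],2),ray(p,d["location"],z).round(3)[:2].tolist()) for d in models.recognise(k,p)[:4]])
E
```

```text
pics
{'time': 0.0, 'q': [60.832, 16.689, -8.831, 64.555, -0.001, 82.019], 'dq': [0.068, 0.002, -0.089, -0.013, 0.047, -0.058], 'effort': [0.002, -53.715, 33.137, 0.016, -0.0, -0.0], 'tcp_pos': [0.19, 0.489, 0.231], 'eef_rot': [[-0.932, 0.361, -0.001], [0.361, 0.932, -0.001], [0.0, -0.001, -1.0]], 'force': [-0.252, 0.362, 0.122], 'moment': [-0.023, -0.018, -0.002], 'gripper_width': 0.085} 0.0187
top cam [ 0.354 -0.034  1.425]
vblock_center [([420.0, 269.0], 0.68, [0.388, -0.329]), ([405.0, 227.0], 0.58, [0.508, -0.292]), ([424.0, 205.0], 0.39, [0.572, -0.351])]
nest [([309.0, 189.0], 0.77, [0.627, -0.015])]
v_mid [([305.0, 187.0], 0.78, [0.625, -0.004]), ([433.0, 174.0], 0.33, [0.657, -0.376])]
roller_center [([185.0, 238.0], 0.72, [0.484, 0.339])]
brass_roller_center [([182.0, 263.0], 0.95, [0.412, 0.346])]
plate [([306.0, 188.0], 0.96, [0.633, -0.004])]
dial [([274.0, 162.0], 0.71, [0.699, 0.086])]
vblock [([405.0, 230.0], 0.72, [0.5, -0.292]), ([419.0, 265.0], 0.65, [0.398, -0.328]), ([432.0, 228.0], 0.64, [0.506, -0.369]), ([420.0, 205.0], 0.42, [0.572, -0.338])]
tape [([300.0, 27
[... 971 characters left out ...]
.0, 189.0], 0.53, [0.497, -0.294]), ([199.0, 162.0], 0.53, [0.396, -0.324]), ([178.0, 216.0], 0.49, [0.581, -0.348])]
tape [([316.0, 156.0], 0.93, [0.385, -0.01]), ([476.0, 240.0], 0.71, [0.691, 0.34]), ([434.0, 264.0], 0.25, [0.749, 0.23])]
jar_green [([158.0, 239.0], 0.96, [0.665, -0.374])]
jar_tan [([475.0, 241.0], 0.8, [0.711, 0.323]), ([206.0, 191.0], 0.61, [0.524, -0.285])]
thread [([432.0, 266.0], 0.94, [0.783, 0.208]), ([213.0, 289.0], 0.53, [0.81, -0.232]), ([208.0, 192.0], 0.16, [0.548, -0.273])]
master [([211.0, 250.0], 0.53, [0.682, -0.261])]
brush [([263.0, 162.0], 0.78, [0.393, -0.155])]
calliper [([214.0, 287.0], 0.94, [0.773, -0.246]), ([324.0, 232.0], 0.45, [0.642, -0.004])]
```

```bash
python3 - <<'E'
import cv2
a=cv2.imread("pics/top0.png");b=cv2.imread("pics/scene0.png")
def c(im,x0,y0,x1,y1,w,h): return cv2.resize(im[y0:y1,x0:x1],(w,h),interpolation=cv2.INTER_CUBIC)
# V-block candidates
cv2.imwrite("pics/vb.png",cv2.hconcat([c(a,380,185,455,285,420,560),c(b,155,140,230,240,380,507+53)]))
cv2.imwrite("pics/rk.png",cv2.vconcat([cv2.hconcat([c(a,130,200,240,290,400,328),c(b,400,120,510,210,400,328)]),cv2.hconcat([c(a,250,150,360,210,400,218),c(b,260,190,370,250,400,218)])]))
E
```

```text
(no output)
```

View pics/top0.png

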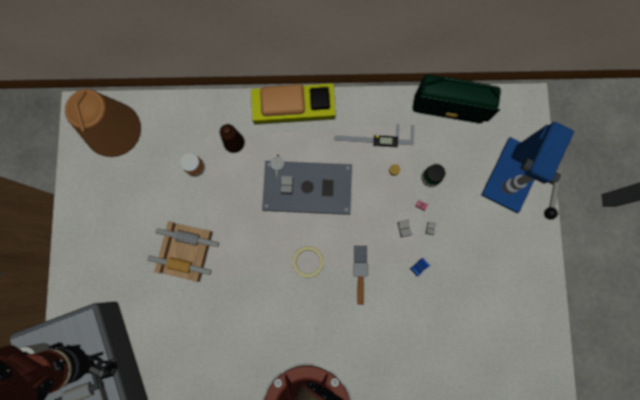

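View pics/vb.png

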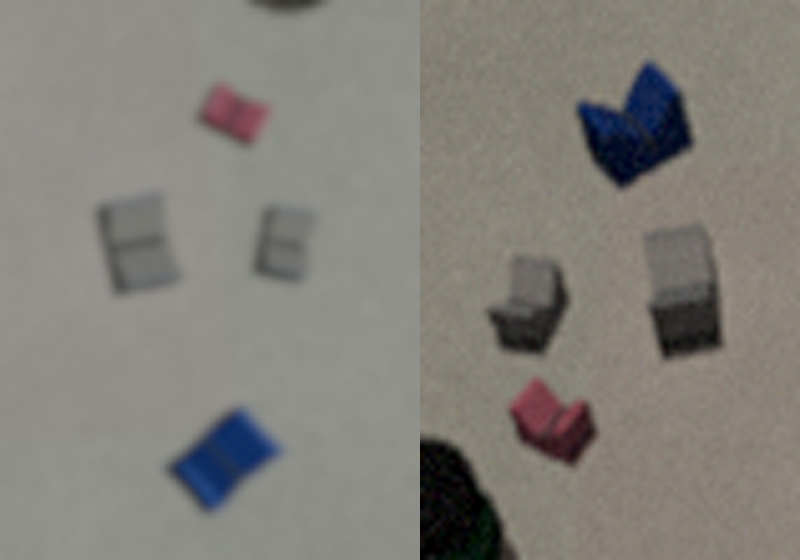

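View pics/rk.png

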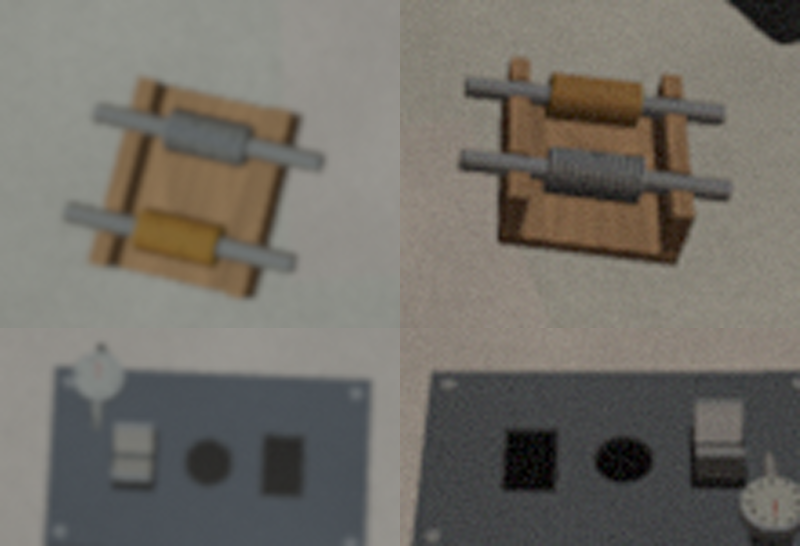

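The candidates for the loose V-block are the large grey one (405,228), a small grey one (431,228), a blue one (420,267) and a pink one (422,205). The close crop confirms the large grey block at (405,228), upright with its V up. The steel roller is at (185,238) in the rack, with the brass one at (180,264). The plate has its oblong nest at the -y end (327,187) and the dial at the +y end.

Next I fit the model edges for exact poses.

```bash
cat >> h.py <<'E'
from scipy.optimize import least_squares
from scipy.ndimage import map_coordinates, gaussian_filter
def avg(n,k=4):
    ps=[shot(n) for _ in range(k)]; p=dict(ps[-1]); p["g"]=gaussian_filter(np.mean([q["pixels"].astype(float).mean(2) for q in ps],0),.7); return p
def rect(w,l,z,cx=0,cy=0):
    c=[(cx+a*w/2,cy+b*l/2,z) for a,b in((-1,-1),(1,-1),(1,1),(-1,1))]
    return [(c[i],c[(i+1)%4]) for i in range(4)]
def T(x,P):
    c,s=np.cos(x[2]),np.sin(x[2]);P=np.array(P,float)
    return np.c_[x[0]+c*P[:,0]-s*P[:,1],x[1]+s*P[:,0]+c*P[:,1],P[:,2]]
def campos(p):
    R=cv2.Rodrigues(np.array(p["rvec"],float))[0];return -R.T@np.array(p["tvec"],float).ravel()
def rollersegs(p,x,z=.045):
    a=np.array([-np.sin(x[2]),np.cos(x[2]),0]);m=np.array([x[0],x[1],z]);out=[]
    n=np.cross(a,campos(p)-m);n/=np.linalg.norm(n)
    for r,y0,y1 in((.017,-.032,.032),(.008,-.092,-.04),(.008,.04,.092)):
        for s in(-1,1): out.append((m+a*y0+s*r*n,m+a*y1+s*r*n))
    for y,r in((-.092,.008),(.092,.008),(-.032,.017),(.032,.017)): out.append((m+a*y-r*n,m+a*y+r*n))
    return out
def fit(ps,x0,segs=None,roller=None,win=3.,it=8,n=14):
    x=np.array(x0,float)
    for k in range(it):
        w=max(win*(.8**k),1.5);obs=[]
        def pts(x,p):
            if roller is not None: S=rollersegs(p,x,roller)
            else: S=[T(x,s) for s in segs]
            A=[];B=[]
            for a,b in S:
                t=np.linspace(.12,.88,n)[:,None];A.append(np.array(a)*(1-t)+np.array(b)*t);B.append(np.array(b)-np.array(a))
            q=proj(p,np.vstack(A));d=[]
            for (a,b) in S:
                e=proj(p,[a,b]);v=e[1]-e[0];v/=np.linalg.norm(v);d+= [[-v[1],v[0]]]*n
            return q,np.array(d)
        for p in ps:
            q,d=pts(x,p);o=np.arange(-w,w+.01,.1)
            g=np.stack([map_coordinates(p["g"],[q[:,1]+u*d[:,1],q[:,0]+u*d[:,0]],order=3) for u in o],1)
            e=np.abs(np.gradient(g,axis=1)).reshape(-1,n,len(o)).mean(1)  # mean profile per segment
            i=e.argmax(1);ok=(i>0)&(i<len(o)-1)&(e.max(1)>.25)
            obs.append((np.repeat(o[i],n),np.repeat(ok,n),q,d))
        def res(y):
            r=[]
            for p,(off,ok,q,d) in zip(ps,obs):
                qq,_=pts(y,p);r.append((((qq-q)*d).sum(1)-off)[ok])
            return np.concatenate(r)
        s=least_squares(res,x,loss="soft_l1",f_scale=.3,x_scale=[.01,.01,.1]);x=s.x
    return x,np.sqrt(np.mean(res(x)**2)),[(o[0][::n].round(1).tolist()) for o in obs]
PLATE=rect(.150,.260,.020)+rect(.046,.030,.051,0,.06)
VB=rect(.046,.030,.036)
NEST=rect(.050,.034,.020,0,-.06)
E
python3 - <<'E'
from h import *
t=avg("top");c=avg("scene")
import pickle;pickle.dump((t,c),open("im0.pkl","wb"))
for nm,kw,x0 in(("plate",dict(segs=PLATE),(.632,-.006,-.02)),("nest",dict(segs=NEST),(.632,-.006,-.02)),("bolted",dict(segs=PLATE[4:]),(.632,-.006,-.02)),("vb",dict(segs=VB),(.503,-.291,.127)),("roller",dict(roller=.045),(.482,.338,-.237))):
    for l,ps in(("top",[t]),("scene",[c]),("both",[t,c])):
        x,r,o=fit(ps,x0,**kw);print(nm,l,x[:2].round(4),np.degrees(x[2]).round(2),"rms",r.round(2),o if l!="both" else "")
print(observe()["time"])
E
```

```text
plate top [ 0.6304 -0.0091] -4.76 rms 0.27 [[-0.3, 0.3, -0.3, 0.5, 0.0, 0.2, -0.1, 0.2]]
plate scene [ 0.633  -0.0101] -2.78 rms 0.21 [[-0.4, -0.1, 0.0, 0.0, 0.0, 0.1, -0.4, 0.0]]
plate both [ 0.6321 -0.0097] -3.52 rms 0.35 
nest top [ 0.6294 -0.0089] -1.16 rms 0.2 [[-0.2, -0.2, -0.2, -0.2]]
nest scene [ 0.6315 -0.0094] -1.06 rms 0.25 [[-0.3, -0.2, -0.3, -0.2]]
nest both [ 0.6305 -0.0091] -1.15 rms 0.38 
bolted top [ 0.6342 -0.0094] -1.16 rms 0.14 [[0.0, 0.2, 0.0, 0.2]]
bolted scene [ 0.6349 -0.0107] -1.02 rms 0.15 [[-0.2, 0.0, -0.2, 0.1]]
bolted both [ 0.6345 -0.0101] -1.18 rms 0.22 
vb top [ 0.503  -0.2855] 7.29 rms 0.57 [[0.7, 0.4, 0.7, 0.4]]
vb scene [ 0.5061 -0.287 ] 7.19 rms 0.43 [[0.6, 0.2, 0.5, 0.3]]
vb both [ 0.5046 -0.2866] 7.2 rms 0.68 
roller top [0.4847 0.334 ] -13.51 rms 0.45 [[-0.4, 0.4, 0.3, -0.2, -0.2, 0.2, 0.6, -0.7, 0.6, -0.5]]
roller scene [0.4853 0.3334] -13.79 rms 0.33 [[-0.3, -0.1, 0.4, -0.1, 0.3, -0.1, 0.3, -0.4, 0.6, -0.3]]
roller both [0.4849 0.3337] -13.59 rms 0.4 
2.0
```

```bash
cat >> h.py <<'E'
def split(S,k=3):
    out=[]
    for a,b in S:
        a,b=np.array(a),np.array(b)
        a,b=a+.06*(b-a),b-.06*(b-a)
        out+=[(a+(b-a)*i/k,a+(b-a)*(i+1)/k) for i in range(k)]
    return out
def draw(p,S,crop,s,f=None):
    c0,r0,c1,r1=crop;im=cv2.resize(p["pixels"][r0:r1,c0:c1,::-1].copy(),None,fx=s,fy=s,interpolation=cv2.INTER_CUBIC)
    for a,b in S:
        e=((proj(p,[a,b])-[c0,r0]+.5)*s).astype(int);cv2.line(im,tuple(map(int,e[0])),tuple(map(int,e[1])),(0,255,0),1)
    return im
VBF=VB+[((0,-.015,.018),(0,.015,.018))]
E
python3 - <<'E'
from h import *
import pickle;t,c=pickle.load(open("im0.pkl","rb"))
PN=split(PLATE,3)+split(NEST,2)
for nm,S,x0 in(("plate",PN,(.632,-.009,-.06)),("vb",split(VBF,2),(.503,-.291,.127)),("vb'",split(VBF,2),(.506,-.286,.05))):
    R={}
    for l,ps in(("top",[t]),("scene",[c]),("both",[t,c])):
        x,r,o=fit(ps,x0,segs=S,n=8,win=3 if nm=="plate" else 3.5);R[l]=x;print(nm,l,x[:2].round(4),np.degrees(x[2]).round(2),"rms",r.round(2),o if l!="both" else "")
    if nm=="plate":P=R
    elif nm=="vb":V=R
f=lambda x,S:[T(x,s) for s in S]
im=cv2.hconcat([draw(t,f(V["top"],VBF),(385,210,425,250),8),draw(c,f(V["scene"],VBF),(185,170,225,210),8)])
im2=cv2.hconcat([draw(t,f(P["top"],PLATE+NEST),(255,150,360,220),3),draw(c,f(P["scene"],PLATE+NEST),(258,185,388,265),3)][:1]+[cv2.resize(draw(c,f(P["scene"],PLATE+NEST),(258,190,378,260),3),(325,210))])
cv2.imwrite("pics/fit.png",cv2.vconcat([im,im2]))if im.shape[1]==im2.shape[1] else cv2.imwrite("pics/fit.png",cv2.vconcat([im,cv2.resize(im2,(im.shape[1],210))]))
E
```

```text
plate top [ 0.6314 -0.0091] -3.55 rms 0.3 [[-0.2, -0.4, -0.3, 0.0, -0.1, 0.0, -0.2, -0.3, -0.3, 0.7, 0.7, 0.6, 0.0, 0.0, 0.0, 0.3, 0.3, 0.3, 0.2, -0.3, 0.0, 0.0, 0.0, 0.0, -0.2, -0.4, -0.1, 0.0, -0.2, -0.2, -0.3, -0.4]]
plate scene [ 0.633  -0.0098] -3.11 rms 0.28 [[-0.3, -0.3, -0.2, -0.2, 0.0, 0.1, -0.2, -0.1, 0.0, -0.1, 0.0, 0.1, -0.2, 0.0, 0.2, -0.1, -0.1, 0.0, -0.9, -0.5, 0.0, 0.1, 0.1, 0.1, -0.5, -0.6, 0.0, 0.1, -0.2, -0.1, -0.3, -0.5]]
plate both [ 0.6323 -0.0095] -3.33 rms 0.38 
vb top [ 0.5042 -0.2853] 11.99 rms 0.83 [[0.6, 0.9, 0.1, 0.0, 0.7, 0.8, 0.7, 0.9, 1.3, 1.3]]
vb scene [ 0.5061 -0.2873] 13.7 rms 0.35 [[0.5, 0.3, 0.2, 0.3, 0.5, 0.3, 0.1, 0.4, 1.5, 1.5]]
vb both [ 0.5049 -0.2871] 13.44 rms 0.69 
vb' top [ 0.5041 -0.2854] 11.61 rms 0.86 [[0.7, 0.9, 0.0, -0.1, 0.8, 0.8, 0.7, 0.9, 1.3, 1.3]]
vb' scene [ 0.506  -0.2873] 13.91 rms 0.34 [[0.4, 0.3, 0.2, 0.3, 0.5, 0.3, 0.2, 0.4, 1.5, 1.5]]
vb' both [ 0.505  -0.2872] 13.2 rms 0.7
```

View pics/fit.png

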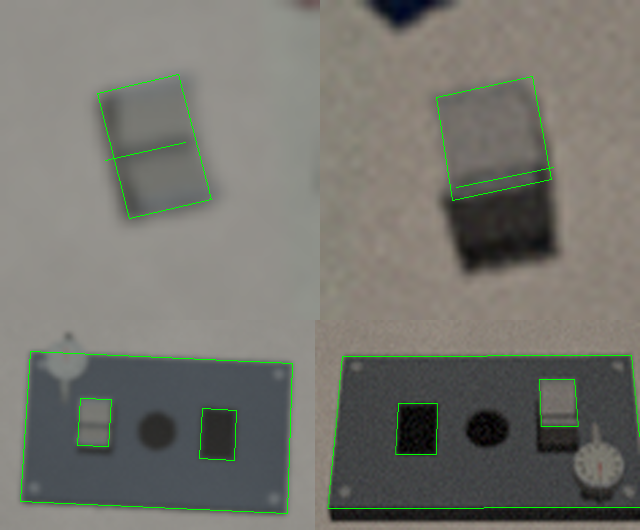

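The overlays sit on the V-block and plate. The block is at about (0.505,-0.287) with yaw about 13°, the plate at (0.632,-0.0095) with yaw -3.3°, and the roller at (0.485,0.334) with yaw -13.6°. Both cameras agree to within 2 mm, so I move now.

Request:
carry_out(
  targets=[
    [[1, 0.0197, -0.0485, 0, 0, 0, -0.061], [1, 0.0197, -0.0485, 0, 0, 0, -0.061], [1, 0.0197, -0.0485, 0, 0, 0, -0.061], [1, 0.0197, -0.0485, 0, 0, 0, -0.061], [1, 0.0197, -0.0485, 0, 0, 0, -0.061], [1, 0.0197, -0.0485, 0, 0, 0, -0.061], [1, 0.0197, -0.0485, 0, 0, 0, -0.061], [1, 0.0197, -0.0485, 0, 0, 0, -0.061], [1, 0.0197, -0.0485, 0, 0, 0, -0.061], [1, 0.0197, -0.0485, 0, 0, 0, -0.061]],
  ],
  newtons=40,
)

```text
time: 3.25
tcp_pos: [0.3873, 0.0027, 0.2316]
eef_rot: [[-0.555, 0.832, 0.001], [0.832, 0.555, -0.0], [-0.001, 0.001, -1.0]]
force: [0.3, 0.7, 0.7]
gripper_width: 0.0855
```

Request:
carry_out(
  targets=[
    [[1, 0.0197, -0.0485, 0, 0, 0, -0.061], [1, 0.0197, -0.0485, 0, 0, 0, -0.061], [1, 0.0197, -0.0485, 0, 0, 0, -0.061], [1, 0.0197, -0.0485, 0, 0, 0, -0.061], [1, 0.0197, -0.0485, 0, 0, 0, -0.061], [1, 0.0197, -0.0485, 0, 0, 0, -0.061], [1, 0, 0, -0.05, 0, 0, 0], [1, 0, 0, -0.05, 0, 0, 0], [1, 0, 0, -0.04, 0, 0, 0], [1, 0, 0, 0, 0, 0, 0]],
  ],
)

```text
time: 4.5
tcp_pos: [0.503, -0.2851, 0.0888]
eef_rot: [[-0.223, 0.975, -0.005], [0.975, 0.223, 0.004], [0.004, -0.004, -1.0]]
force: [0.0, 0.0, 1.0]
gripper_width: 0.0855
```

```bash
cat >> h.py <<'E'
def st():
    s=observe();R=np.array(s["eef_rot"]);y=R[:,1]
    print("t",round(s["time"],2),"tcp",np.round(s["tcp_pos"],4),"yang",np.degrees(np.arctan2(y[1],y[0])).round(2),"tilt",R[:,2].round(3),"F",np.round(s["force"],1),"M",np.round(s["moment"],2),"w",round(s["gripper_width"],4),"q6",round(s["q"][5]))
E
python3 -c "
from h import *
st();t=shot('top');c=shot('scene')
s=observe();print(proj(t,s['tcp_pos']),proj(c,s['tcp_pos']))
cv2.imwrite('pics/pre.png',cv2.hconcat([draw(t,[],(375,200,435,260),6.),draw(c,[],(175,140,240,205),5.54)]))"
```

```text
t 4.5 tcp [ 0.503  -0.2851  0.0888] yang 12.88 tilt [-0.005  0.004 -1.   ] F [0. 0. 1.] M [0.03 0.04 0.04] w 0.0855 q6 40
[[407.92298447 225.09602305]] [[201.61200892 170.12094249]]
```

View pics/pre.png

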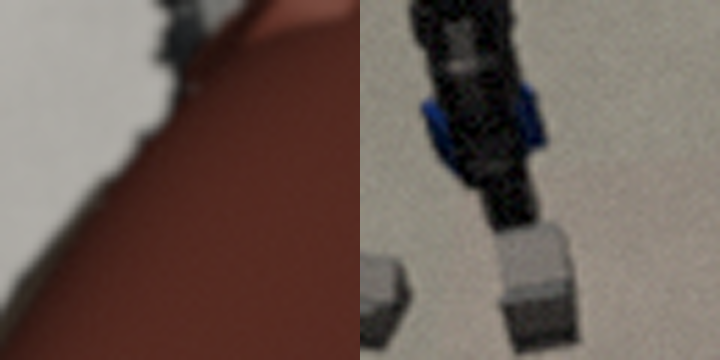

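The scene crop shows the gripper in line above the large grey block, with the small one clear at the left. I descend and grip.

Request:
carry_out(
  targets=[
    [[1, 0, 0, -0.03, 0, 0, 0], [1, 0, 0, -0.03, 0, 0, 0], [1, 0, 0, -0.024, 0, 0, 0], [1, 0, 0, 0, 0, 0, 0], [1, 0, 0, 0, 0, 0, 0], [-1, 0, 0, 0, 0, 0, 0], [-1, 0, 0, 0, 0, 0, 0], [-1, 0, 0, 0, 0, 0, 0], [-1, 0, 0, 0, 0, 0, 0], [-1, 0, 0, 0, 0, 0, 0]],
  ],
  newtons=40,
)

```text
time: 5.85
tcp_pos: [0.5052, -0.2869, 0.0083]
eef_rot: [[-0.223, 0.975, 0.001], [0.975, 0.223, -0.001], [-0.001, 0.0, -1.0]]
force: [-2.0, 0.9, 7.2]
gripper_width: 0.0454
```

```bash
python3 -c "
from h import *
st()
c=avg('scene')
for x0 in((.505,-.287,.22),(.505,-.287,.2)):
  # visible: near vertical face edges (+x side) only
  S=split([((.023,-.015,.036),(.023,.015,.036)),((.023,-.015,0),(.023,.015,0)),((.023,-.015,0),(.023,-.015,.012)),((.023,.015,0),(.023,.015,.012))],1)
  print(fit([c],x0,segs=S,n=8))
cv2.imwrite('pics/x.png',draw(c,[],(170,150,240,220),8.))"
```

```text
t 5.85 tcp [ 0.5052 -0.2869  0.0083] yang 12.88 tilt [ 0.001 -0.001 -1.   ] F [-2.   0.9  7.2] M [ 0.06  0.47 -0.03] w 0.0454 q6 40
(array([ 0.50343583, -0.29181783,  0.27129651]), np.float64(0.495005726058944), [[-0.7, 0.7, 0.0, 0.0]])
(array([ 0.50326103, -0.29146671,  0.25559327]), np.float64(0.4950052699679375), [[-0.7, 0.7, 0.0, 0.0]])
```

Request:
carry_out(
  targets=[
    [[-1, 0, 0, 0.02, 0, 0, 0], [-1, 0, 0, 0.05, 0, 0, 0], [-1, 0.0207, 0.0363, 0, 0, 0, -0.0472], [-1, 0.0207, 0.0363, 0, 0, 0, -0.0472], [-1, 0.0207, 0.0363, 0, 0, 0, -0.0472], [-1, 0.0207, 0.0363, 0, 0, 0, -0.0472], [-1, 0.0207, 0.0363, 0, 0, 0, -0.0472], [-1, 0.0207, 0.0363, 0, 0, 0, -0.0472], [-1, 0, 0, -0.03, 0, 0, 0], [-1, 0, 0, 0, 0, 0, 0]],
  ],
)

```text
time: 7.3
tcp_pos: [0.6269, -0.0677, 0.0451]
eef_rot: [[0.057, 0.998, -0.005], [0.998, -0.057, 0.001], [0.001, -0.005, -1.0]]
force: [-0.4, -0.5, -3.4]
gripper_width: 0.0453
```

```bash
python3 -c "
from h import *
st();s=observe();z0=s['tcp_pos'][2]-.0083
c=avg('scene');t=avg('top')
z0=float(z0);print(z0)
S=[((.023,-.015,.036+z0),(.023,.015,.036+z0)),((.023,-.015,z0),(.023,.015,z0)),((.023,-.015,z0),(.023,-.015,z0+.012)),((.023,.015,z0),(.023,.015,z0+.012))]
x=(.629,-.0694,-.058)
f=fit([c],x,segs=S,n=8);print(f)
f=lambda x,S:[T(x,s) for s in S]
P=(.6323,-.0095,-.0581)
cv2.imwrite('pics/hov.png',cv2.hconcat([draw(c,f(x,S)+f(P,NEST),(270,180,330,240),7.),draw(c,[],(270,180,330,240),7.)]))"
```

```text
t 7.3 tcp [ 0.6269 -0.0677  0.0451] yang -3.28 tilt [-0.005  0.001 -1.   ] F [-0.4 -0.5 -3.4] M [-0.01  0.07  0.06] w 0.0453 q6 80
0.03678739552718399
(array([ 0.62954081, -0.07060541,  0.04224638]), np.float64(0.5934849966369022), [[-0.3, 0.2, -0.8, 0.8]])
```

View pics/hov.png

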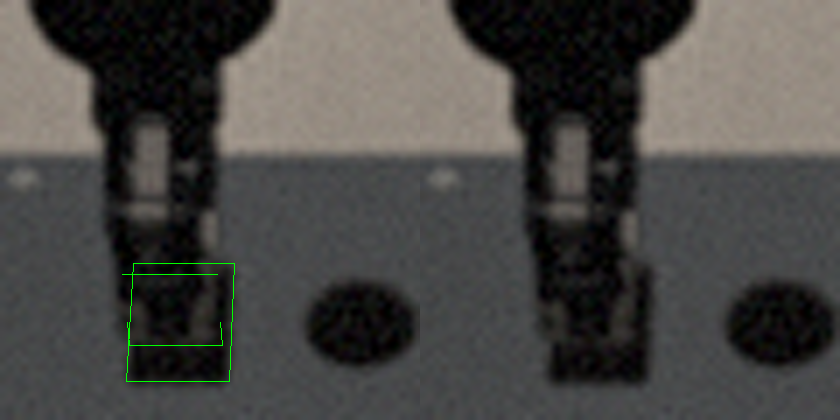

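The held block (its near face spans about 130–222 px at row 330 in the crop) sits over the nest outline. I lower it slowly, watching the force.

Request:
carry_out(
  targets=[
    [[-1, 0, 0, -0.007, 0, 0, 0], [-1, 0, 0, -0.007, 0, 0, 0], [-1, 0, 0, 0, 0, 0, 0]],
  ],
)

```text
time: 8.07
tcp_pos: [0.6284, -0.0685, 0.0323]
eef_rot: [[0.058, 0.998, -0.002], [0.998, -0.058, 0.0], [0.0, -0.002, -1.0]]
force: [0.3, -0.3, -3.3]
gripper_width: 0.0454
```

Request:
carry_out(
  targets=[
    [[-1, 0, 0, -0.003, 0, 0, 0], [-1, 0, 0, -0.002, 0, 0, 0]],
  ],
)

```text
time: 8.32
tcp_pos: [0.6292, -0.0687, 0.0281]
eef_rot: [[0.058, 0.998, -0.0], [0.998, -0.058, 0.0], [0.0, -0.0, -1.0]]
force: [-0.6, 0.2, -1.6]
gripper_width: 0.0455
```

Request:
carry_out(
  targets=[
    [[-1, 0, 0, -0.001, 0, 0, 0], [-1, 0, 0, -0.001, 0, 0, 0]],
  ],
)

```text
time: 8.57
tcp_pos: [0.6292, -0.0684, 0.0263]
eef_rot: [[0.058, 0.998, 0.0], [0.998, -0.058, 0.0], [0.0, 0.0, -1.0]]
force: [-0.1, 1.6, -1.8]
gripper_width: 0.0457
```

Request:
carry_out(
  targets=[
    [[-1, 0, 0.001, -0.001, 0, 0, 0], [-1, 0, 0, -0.001, 0, 0, 0], [-1, 0, 0, 0, 0, 0, 0]],
  ],
)

```text
time: 8.95
tcp_pos: [0.6291, -0.0678, 0.0242]
eef_rot: [[0.058, 0.998, -0.0], [0.998, -0.058, -0.0], [-0.0, -0.0, -1.0]]
force: [0.1, 1.0, -3.0]
gripper_width: 0.0456
```

Request:
carry_out(
  targets=[
    [[-1, 0, 0, -0.001, 0, 0, 0], [-1, 0, 0, -0.001, 0, 0, 0], [-1, 0, 0, 0, 0, 0, 0]],
  ],
)

```text
time: 9.32
tcp_pos: [0.6293, -0.0678, 0.0233]
eef_rot: [[0.058, 0.998, 0.001], [0.998, -0.058, -0.0], [-0.0, 0.001, -1.0]]
force: [-3.7, 0.6, 8.1]
gripper_width: 0.0451
```

It is home at the predicted height (TCP 0.0233) with 8 N of contact. I release, rise and head for the rack.

Request:
carry_out(
  targets=[
    [[-0.1, 0, 0, 0, 0, 0, 0], [0.5, 0, 0, 0, 0, 0, 0], [1, 0, 0, 0, 0, 0, 0], [1, 0, 0, 0, 0, 0, 0], [1, 0, 0, 0.03, 0, 0, 0], [1, 0, 0, 0.05, 0, 0, 0], [1, 0, 0, 0.05, 0, 0, 0]],
  ],
)

```text
time: 10.2
tcp_pos: [0.6289, -0.0676, 0.1535]
eef_rot: [[0.058, 0.998, -0.001], [0.998, -0.058, 0.0], [0.0, -0.001, -1.0]]
force: [-0.8, 0.8, 0.2]
gripper_width: 0.0854
```

Request:
carry_out(
  targets=[
    [[0.5, -0.018, 0.05025, 0, 0, 0, -0.0225], [0.5, -0.018, 0.05025, 0, 0, 0, -0.0225], [0.5, -0.018, 0.05025, 0, 0, 0, -0.0225], [0.5, -0.018, 0.05025, 0, 0, 0, -0.0225], [0.5, -0.018, 0.05025, 0, 0, 0, -0.0225], [0.5, -0.018, 0.05025, 0, 0, 0, -0.0225], [0.5, -0.018, 0.05025, 0, 0, 0, -0.0225], [0.5, -0.018, 0.05025, 0, 0, 0, -0.0225], [0.5, 0, 0, -0.05, 0, 0, 0], [0.5, 0, 0, 0, 0, 0, 0]],
  ],
)

```text
time: 11.45
tcp_pos: [0.4823, 0.3335, 0.0995]
eef_rot: [[0.235, 0.972, -0.006], [0.972, -0.235, -0.003], [-0.004, -0.005, -1.0]]
force: [-0.7, 0.5, 0.4]
gripper_width: 0.0639
```

```bash
python3 - <<'E'
from h import *
st();t=avg('top');c=avg('scene')
f=lambda x,S:[T(x,s) for s in S]
P=(.6323,-.0095,-.0581)
HB=rect(.046,.030,.051,0,-.06);BB=PLATE[4:]
for nm,S in(("home",HB),("bolted",BB)):
    for l,ps in(("top",[t]),("scene",[c])): 
        x,r,o=fit(ps,P,segs=split(S,2),n=8,win=2.5); print(nm,l,T(x,[(0,-.06 if nm=="home" else .06,0)])[0].round(4),np.degrees(x[2]).round(1),round(r,2),o)
x,r,o=fit([c],(.485,.334,-.237),roller=.045);print("roller scene",x,r)
cv2.imwrite('pics/home.png',cv2.vconcat([cv2.hconcat([draw(t,[],(265,155,345,215),5.),draw(c,[],(280,190,360,250),5.)]),cv2.hconcat([draw(c,rollersegs(c,(.485,.3336,-.237)),(400,110,500,180),4.),draw(t,[],(130,200,230,270),4.)])]))
E
```

```text
t 11.45 tcp [0.4823 0.3335 0.0995] yang -13.58 tilt [-0.006 -0.003 -1.   ] F [-0.7  0.5  0.4] M [-0.04 -0.02  0.02] w 0.0639 q6 131
home top [ 0.6299 -0.0705  0.    ] -3.8 0.2 [[-0.2, 0.0, 0.3, 0.3, 0.0, -0.2, 0.2, 0.2]]
home scene [ 0.6306 -0.0695  0.    ] -2.2 0.09 [[0.1, -0.1, -0.1, 0.1, 0.0, 0.0, 0.0, 0.2]]
bolted top [0.6355 0.0507 0.    ] -2.6 0.13 [[-0.1, 0.1, 0.1, 0.2, 0.1, -0.1, 0.1, 0.2]]
bolted scene [0.6358 0.0497 0.    ] -5.5 0.22 [[-0.1, -0.2, 0.2, 0.0, -0.5, -0.1, 0.2, 0.0]]
roller scene [ 0.48559232  0.33343093 -0.23677436] 0.31421369042809894
```

View pics/home.png

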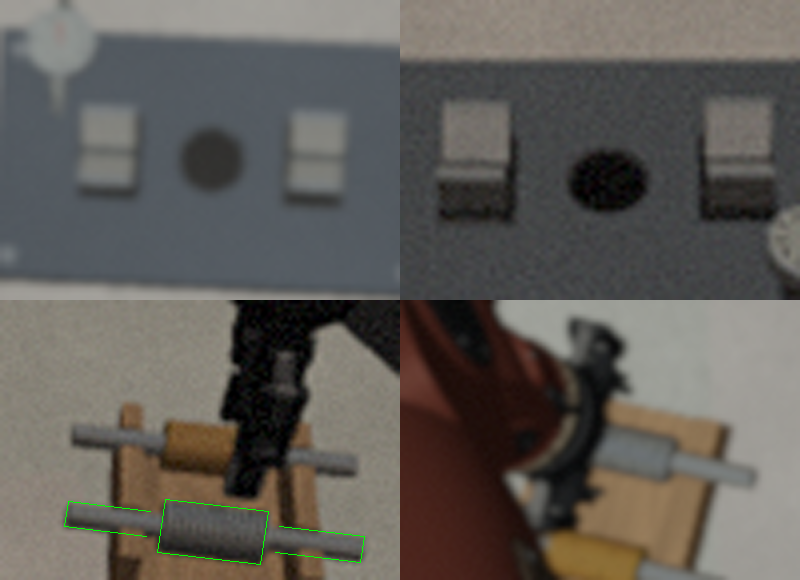

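The V-block now stands upright in the nest, matching the bolted one, and the fit gives the nest pose at the home height. The overlay sits on the steel roller, and the gripper is above it, clear of the brass one. I descend, grip and lift.

Request:
carry_out(
  targets=[
    [[0.5, 0, 0, -0.03, 0, 0, 0], [0.5, 0, 0, -0.025, 0, 0, 0], [0.5, 0, 0, -0.015, 0, 0, 0], [0.5, 0, 0, -0.01, 0, 0, 0], [0.5, 0, 0, 0, 0, 0, 0], [-1, 0, 0, 0, 0, 0, 0], [-1, 0, 0, 0, 0, 0, 0], [-1, 0, 0, 0, 0, 0, 0], [-1, 0, 0, 0, 0, 0, 0]],
  ],
  newtons=40,
)

```text
time: 12.98
tcp_pos: [0.4858, 0.3346, 0.0232]
eef_rot: [[0.236, 0.972, 0.001], [0.972, -0.236, 0.001], [0.001, 0.001, -1.0]]
force: [-0.1, -0.5, 7.7]
gripper_width: 0.033
```

Request:
carry_out(
  targets=[
    [[-1, 0, 0, 0.01, 0, 0, 0], [-1, 0, 0, 0.02, 0, 0, 0], [-1, 0, 0, 0.05, 0, 0, 0], [-1, 0, 0, 0.05, 0, 0, 0], [-1, 0, 0, 0, 0, 0, 0]],
  ],
)

```text
time: 13.6
tcp_pos: [0.4872, 0.3355, 0.1564]
eef_rot: [[0.236, 0.972, 0.006], [0.972, -0.236, 0.003], [0.004, 0.005, -1.0]]
force: [-0.6, -0.4, -5.9]
gripper_width: 0.0327
```

```bash
python3 - <<'E'
from h import *
st();t=avg('top');c=avg('scene');s=observe()
z=.045+s["tcp_pos"][2]-.0225
# shaft ends + body in scene
for z in (z-.004,z,z+.004): print(z,[fit(ps,(s["tcp_pos"][0],s["tcp_pos"][1],-.237),roller=z)[:2] for ps in([c],[t,c])])
E
```

```text
t 13.6 tcp [0.4872 0.3355 0.1564] yang -13.65 tilt [ 0.006  0.003 -1.   ] F [-0.6 -0.4 -5.9] M [0.05 0.03 0.01] w 0.0327 q6 131
0.1695865906681773 [(array([ 0.48199149,  0.33392521, -0.24290702]), np.float64(0.29850193877859466)), (array([ 0.48214074,  0.33385798, -0.24078864]), np.float64(0.48245160140694904))]
0.1735865906681773 [(array([ 0.48693782,  0.33162923, -0.24219753]), np.float64(0.21788545250546087)), (array([ 0.48759635,  0.33140941, -0.23528555]), np.float64(0.4433698714518277))]
0.1775865906681773 [(array([ 0.49178393,  0.32923644, -0.24055761]), np.float64(0.1790697457189637)), (array([ 0.49078529,  0.3294423 , -0.2587661 ]), np.float64(0.44207524803240567))]
```

Request:
carry_out(
  targets=[
    [[-1, 0.0184, -0.0429, 0, 0, 0, 0.0234], [-1, 0.0184, -0.0429, 0, 0, 0, 0.0234], [-1, 0.0184, -0.0429, 0, 0, 0, 0.0234], [-1, 0.0184, -0.0429, 0, 0, 0, 0.0234], [-1, 0.0184, -0.0429, 0, 0, 0, 0.0234], [-1, 0.0184, -0.0429, 0, 0, 0, 0.0234], [-1, 0.0184, -0.0429, 0, 0, 0, 0.0234], [-1, 0.0184, -0.0429, 0, 0, 0, 0.0234], [-1, 0, 0, -0.05, 0, 0, 0], [-1, 0, 0, -0.04, 0, 0, 0]],
  ],
)

```text
time: 15.25
tcp_pos: [0.6318, -0.0097, 0.0602]
eef_rot: [[0.052, 0.999, -0.001], [0.999, -0.052, 0.0], [0.0, -0.001, -1.0]]
force: [-0.4, 0.1, -5.0]
gripper_width: 0.0331
```

Request:
carry_out(
  targets=[
    [[-1, 0, 0, 0, 0, 0, 0], [-1, 0, 0, 0, 0, 0, 0]],
  ],
)

```text
time: 15.5
tcp_pos: [0.6332, -0.0089, 0.0636]
eef_rot: [[0.051, 0.999, 0.001], [0.999, -0.051, -0.0], [-0.0, 0.001, -1.0]]
force: [-0.3, 0.6, -5.0]
gripper_width: 0.033
```

```bash
python3 - <<'E'
from h import *
st();t=avg('top');c=avg('scene');s=observe()
z=s["tcp_pos"][2]+.0218
x,r,o=fit([c],(s["tcp_pos"][0],s["tcp_pos"][1],-.05),roller=z);print(x,np.degrees(x[2]),r,o)
cv2.imwrite('pics/over.png',cv2.hconcat([draw(c,rollersegs(c,x,z),(270,170,380,260),5.)]))
E
```

```text
t 15.5 tcp [ 0.6332 -0.0089  0.0636] yang -2.91 tilt [ 0.001 -0.    -1.   ] F [-0.3  0.6 -5. ] M [-0.02 -0.03  0.03] w 0.033 q6 85
[ 0.63419214 -0.00950476 -0.04420075] -2.5325165751755194 0.3135356704093285 [[-0.2, 0.0, 0.1, 0.0, -1.5, 0.0, 0.2, 0.1, -0.9, 0.0]]
```

View pics/over.png

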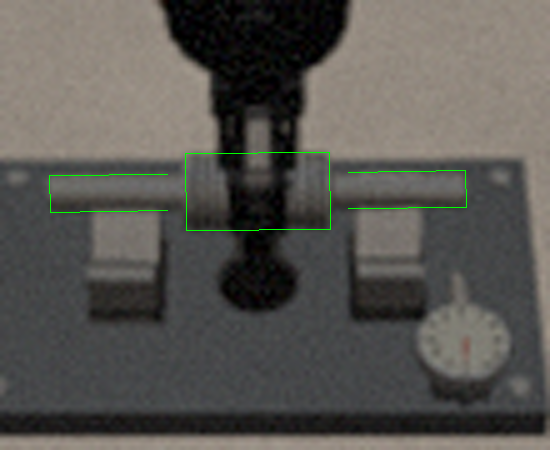

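The roller hangs level over both V-blocks with its body centred between them, and the plunger is clear. I lower it gently.

Request:
carry_out(
  targets=[
    [[-1, 0, 0, -0.012, 0, 0, 0], [-1, 0, 0, -0.012, 0, 0, 0], [-1, 0, 0, -0.007, 0, 0, 0], [-1, 0, 0, 0, 0, 0, 0]],
  ],
)

```text
time: 16.4
tcp_pos: [0.6316, -0.0088, 0.0302]
eef_rot: [[0.051, 0.999, -0.002], [0.999, -0.051, 0.0], [0.0, -0.002, -1.0]]
force: [0.3, -0.6, -4.9]
gripper_width: 0.0327
```

Request:
carry_out(
  targets=[
    [[-1, 0, 0, -0.003, 0, 0, 0], [-1, 0, 0, -0.002, 0, 0, 0], [-1, 0, 0, 0, 0, 0, 0]],
  ],
)

```text
time: 16.77
tcp_pos: [0.6324, -0.0089, 0.0263]
eef_rot: [[0.051, 0.999, 0.0], [0.999, -0.051, 0.0], [0.0, 0.0, -1.0]]
force: [-0.0, -0.4, -4.5]
gripper_width: 0.0328
```

Request:
carry_out(
  targets=[
    [[-1, 0, 0, -0.001, 0, 0, 0], [-1, 0, 0, -0.001, 0, 0, 0], [-1, 0, 0, 0, 0, 0, 0]],
  ],
)

```text
time: 17.15
tcp_pos: [0.6323, -0.0089, 0.0243]
eef_rot: [[0.051, 0.999, -0.0], [0.999, -0.051, 0.0], [0.0, -0.0, -1.0]]
force: [0.1, 0.2, -5.4]
gripper_width: 0.0326
```

Request:
carry_out(
  targets=[
    [[-1, 0, 0, -0.001, 0, 0, 0], [-1, 0, 0, 0, 0, 0, 0]],
  ],
)

```text
time: 17.4
tcp_pos: [0.6323, -0.0089, 0.0234]
eef_rot: [[0.051, 0.999, -0.0], [0.999, -0.051, 0.0], [0.0, -0.0, -1.0]]
force: [-1.3, 0.5, -4.6]
gripper_width: 0.0329
```

Request:
carry_out(
  targets=[
    [[-1, 0, 0, -0.001, 0, 0, 0], [-1, 0, 0, 0, 0, 0, 0]],
  ],
)

```text
time: 17.65
tcp_pos: [0.6324, -0.0089, 0.0232]
eef_rot: [[0.051, 0.999, 0.0], [0.999, -0.051, -0.0], [-0.0, 0.0, -1.0]]
force: [-4.1, 1.5, 6.1]
gripper_width: 0.0327
```

Contact is made: Fz rises from -5 to +6 N with a small sideways force. I release gently, let it settle, rise and close the fingers.

Request:
carry_out(
  targets=[
    [[-0.1, 0, 0, 0, 0, 0, 0], [0.2, 0, 0, 0, 0, 0, 0], [0.6, 0, 0, 0, 0, 0, 0], [0.6, 0, 0, 0, 0, 0, 0], [0.6, 0, 0, 0.02, 0, 0, 0], [0.6, 0, 0, 0.03, 0, 0, 0], [0.6, 0, 0, 0.03, 0, 0, 0], [0.6, 0, 0, 0, 0, 0, 0]],
  ],
)

```text
time: 18.65
tcp_pos: [0.6341, -0.0091, 0.1048]
eef_rot: [[0.051, 0.999, 0.004], [0.999, -0.051, -0.001], [-0.0, 0.004, -1.0]]
force: [0.2, 0.9, 1.1]
gripper_width: 0.0684
```

Request:
carry_out(
  targets=[
    [[-1, 0, 0, 0, 0, 0, 0], [-1, 0, 0, 0, 0, 0, 0], [-1, 0, 0, 0, 0, 0, 0], [-1, 0, 0, 0, 0, 0, 0], [-1, 0, 0, 0, 0, 0, 0], [-1, 0, 0, 0, 0, 0, 0]],
  ],
  newtons=40,
)

```text
time: 19.4
tcp_pos: [0.6323, -0.0089, 0.1023]
eef_rot: [[0.051, 0.999, -0.0], [0.999, -0.051, 0.0], [0.0, -0.0, -1.0]]
force: [-0.4, 0.6, 0.2]
gripper_width: -0.0001
```

```bash
python3 - <<'E'
from h import *
for i in range(5): st(); shot('top')
t=avg('top');c=avg('scene')
for z in(.0443,):
  for l,ps in(("scene",[c]),):
    x,r,o=fit(ps,(.633,-.0098,-.05),roller=z);print(l,x.round(4),np.degrees(x[2]).round(2),round(r,2),o)
y=(.633,-.0098,-.0506)
cv2.imwrite('pics/laid.png',cv2.hconcat([draw(c,rollersegs(c,x,.0443),(270,180,380,260),5.)]))
E
```

```text
t 19.4 tcp [ 0.6323 -0.0089  0.1023] yang -2.92 tilt [-0.  0. -1.] F [-0.4  0.6  0.2] M [-0.   -0.01  0.03] w -0.0001 q6 85
t 19.45 tcp [ 0.6323 -0.0089  0.1023] yang -2.92 tilt [-0.  0. -1.] F [ 0.2  0.2 -0.6] M [ 0.03 -0.01  0.05] w 0.0001 q6 85
t 19.5 tcp [ 0.6323 -0.0089  0.1023] yang -2.92 tilt [ 0. -0. -1.] F [ 0.6 -0.4  0.3] M [-0.01 -0.06 -0.01] w 0.0002 q6 85
t 19.55 tcp [ 0.6324 -0.0089  0.1023] yang -2.92 tilt [ 0. -0. -1.] F [0.6 0.1 0.2] M [ 0.03  0.02 -0.01] w 0.0003 q6 85
t 19.6 tcp [ 0.6323 -0.0089  0.1023] yang -2.92 tilt [ 0. -0. -1.] F [-0.2  0.8  0.8] M [ 0.01  0.03 -0.01] w 0.0002 q6 85
scene [ 0.6337 -0.0088  0.0697] 3.99 0.36 [[0.3, -0.1, 1.5, 0.0, 1.5, -0.1, 0.6, 0.0, 0.8, -0.4]]
```

View pics/laid.png

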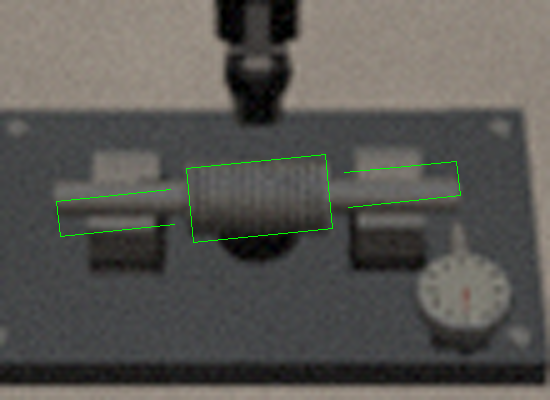

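The roller lies in both Vs: shaft rows about 182–212 at the left end and 178–210 at the right, body centred, and the dial untouched. The green overlay caught a false minimum, so I refit with a tight window.

```bash
python3 - <<'E'
from h import *
c=avg('scene')
for z in(.0423,.0443,.0463,.0483):
    x,r,o=fit([c],(.6335,-.0095,-.048),roller=z,win=1.6);print(z,x.round(4),np.degrees(x[2]).round(2),round(r,2),o)
E
```

```text
0.0423 [ 0.6316 -0.0098 -0.0503] -2.88 0.34 [[0.4, -0.2, -0.2, 0.1, -0.1, 0.0, 0.4, -0.3, 0.4, -0.7]]
0.0443 [ 0.6332 -0.0099 -0.0528] -3.02 0.32 [[0.4, -0.2, -0.3, 0.1, 0.0, 0.0, 0.3, -0.2, 0.3, -0.7]]
0.0463 [ 0.6348 -0.01   -0.0512] -2.93 0.28 [[0.4, -0.2, -0.2, 0.2, -0.1, 0.0, 0.2, -0.1, 0.3, -0.6]]
0.0483 [ 0.6364 -0.0102 -0.0518] -2.97 0.29 [[0.5, -0.2, -0.2, 0.1, -0.1, 0.0, 0.1, 0.0, 0.3, -0.6]]
```

Request:
carry_out(
  targets=[
    [[-1, 0, -0.001, -0.015, 0, 0, 0], [-1, 0, 0, -0.012, 0, 0, 0], [-1, 0, 0, -0.007, 0, 0, 0], [-1, 0, 0, -0.003, 0, 0, 0], [-1, 0, 0, 0, 0, 0, 0], [-1, 0, 0, 0, 0, 0, 0]],
  ],
)

```text
time: 21.0
tcp_pos: [0.6326, -0.0099, 0.0657]
eef_rot: [[0.051, 0.999, 0.001], [0.999, -0.051, -0.0], [-0.0, 0.001, -1.0]]
force: [-0.7, -0.0, -0.5]
gripper_width: -0.0
```

Request:
carry_out(
  targets=[
    [[-1, 0, 0, -0.001, 0, 0, 0], [-1, 0, 0, -0.001, 0, 0, 0], [-1, 0, 0, 0, 0, 0, 0]],
  ],
)

```text
time: 21.38
tcp_pos: [0.6323, -0.0099, 0.0633]
eef_rot: [[0.051, 0.999, -0.0], [0.999, -0.051, -0.0], [-0.0, -0.0, -1.0]]
force: [0.3, -0.3, 0.1]
gripper_width: 0.0002
```

Request:
carry_out(
  targets=[
    [[-1, 0, 0, -0.001, 0, 0, 0], [-1, 0, 0, 0, 0, 0, 0]],
  ],
)

```text
time: 21.62
tcp_pos: [0.6323, -0.0099, 0.0622]
eef_rot: [[0.051, 0.999, -0.0], [0.999, -0.051, 0.0], [0.0, -0.0, -1.0]]
force: [0.1, 0.3, -0.4]
gripper_width: -0.0001
```

Request:
carry_out(
  targets=[
    [[-1, 0, 0, -0.0005, 0, 0, 0], [-1, 0, 0, 0, 0, 0, 0]],
  ],
)

```text
time: 21.88
tcp_pos: [0.6323, -0.0099, 0.0618]
eef_rot: [[0.051, 0.999, -0.0], [0.999, -0.051, -0.0], [-0.0, -0.0, -1.0]]
force: [0.2, -0.4, -1.1]
gripper_width: 0.0005
```

Request:
carry_out(
  targets=[
    [[-1, 0, 0, -0.0004, 0, 0, 0], [-1, 0, 0, 0, 0, 0, 0]],
  ],
)

```text
time: 22.12
tcp_pos: [0.6324, -0.0099, 0.0615]
eef_rot: [[0.051, 0.999, 0.0], [0.999, -0.051, -0.0], [-0.0, 0.0, -1.0]]
force: [-0.2, -0.2, 1.6]
gripper_width: 0.0001
```

Contact comes at 0.0615, against 0.0613 for a fully seated roller. I build up to 10 N.

Request:
carry_out(
  targets=[
    [[-1, 0, 0, -0.0003, 0, 0, 0], [-1, 0, 0, 0, 0, 0, 0], [-1, 0, 0, 0, 0, 0, 0]],
  ],
)

```text
time: 22.5
tcp_pos: [0.6325, -0.0099, 0.0614]
eef_rot: [[0.051, 0.999, 0.0], [0.999, -0.051, -0.0], [-0.0, 0.0, -1.0]]
force: [-1.5, -0.5, 5.5]
gripper_width: -0.0001
```

Request:
carry_out(
  targets=[
    [[-1, 0, 0, -0.0003, 0, 0, 0], [-1, 0, 0, 0, 0, 0, 0], [-1, 0, 0, 0, 0, 0, 0]],
  ],
)

```text
time: 22.88
tcp_pos: [0.6326, -0.0099, 0.0614]
eef_rot: [[0.051, 0.999, 0.001], [0.999, -0.051, -0.0], [-0.0, 0.001, -1.0]]
force: [-2.3, 0.3, 8.4]
gripper_width: 0.0
```

Request:
carry_out(
  targets=[
    [[-1, -0.0003, 0, -0.0001, 0, 0, 0], [-1, 0, 0, 0, 0, 0, 0], [-1, 0, 0, 0, 0, 0, 0]],
  ],
)

```text
time: 23.25
tcp_pos: [0.6325, -0.0099, 0.0614]
eef_rot: [[0.051, 0.999, 0.001], [0.999, -0.051, -0.0], [0.0, 0.001, -1.0]]
force: [-0.4, 0.6, 7.9]
gripper_width: -0.0
```

```bash
python3 - <<'E'
from h import *
F=[]
for i in range(10): shot('scene'); F.append(observe()["force"])
print(np.mean(F,0),np.std(F,0));st()
E
```

```text
[-1.32783525  0.54092375  7.79397804] [0.60607695 0.34426171 0.44904325]
t 23.75 tcp [ 0.6325 -0.0099  0.0614] yang -2.92 tilt [ 0.001 -0.    -1.   ] F [-1.9  0.2  8.4] M [0.04 0.33 0.04] w 0.0004 q6 85
```

Request:
carry_out(
  targets=[
    [[-1, -0.0005, 0, -0.0003, 0, 0, 0], [-1, 0, 0, 0, 0, 0, 0], [-1, 0, 0, 0, 0, 0, 0], [-1, 0, 0, 0, 0, 0, 0]],
  ],
)

```text
time: 24.25
tcp_pos: [0.6325, -0.0099, 0.0614]
eef_rot: [[0.051, 0.999, 0.002], [0.999, -0.051, -0.0], [0.0, 0.002, -1.0]]
force: [0.1, -0.5, 9.0]
gripper_width: 0.0
```

```bash
python3 - <<'E'
from h import *
F=[]
for i in range(16): shot('scene'); F.append(observe()["force"])
print(np.mean(F,0),np.std(F,0));st()
E
```

```text
[-0.62710464  0.37065573  9.08960353] [0.67512147 0.54329763 0.51032615]
t 25.05 tcp [ 0.6324 -0.0099  0.0614] yang -2.92 tilt [ 0.002 -0.    -1.   ] F [-0.9 -0.   9.1] M [ 0.06  0.13 -0.02] w 0.0 q6 85
```

Request:
carry_out(
  targets=[
    [[-1, -0.0003, 0, -0.0001, 0, 0, 0], [-1, 0, 0, 0, 0, 0, 0], [-1, 0, 0, 0, 0, 0, 0], [-1, 0, 0, 0, 0, 0, 0]],
  ],
)

```text
time: 25.55
tcp_pos: [0.6324, -0.0099, 0.0614]
eef_rot: [[0.051, 0.999, 0.003], [0.999, -0.051, -0.0], [0.0, 0.003, -1.0]]
force: [-0.7, 0.3, 9.2]
gripper_width: 0.0
```

```bash
python3 - <<'E'
from h import *
F=[]
for i in range(16): p=shot('scene'); F.append(observe()["force"])
print(np.mean(F,0),np.std(F,0));st()
t=shot('top')
cv2.imwrite('pics/end.png',cv2.vconcat([draw(p,[],(240,150,400,260),5.)]))
E
```

```text
[0.05800522 0.62582886 8.95922014] [0.51446336 0.54665013 0.37311425]
t 26.35 tcp [ 0.6324 -0.0099  0.0614] yang -2.92 tilt [ 0.003 -0.    -1.   ] F [-0.2  0.6  8.9] M [ 0.09  0.03 -0.03] w 0.0001 q6 85
```

View pics/end.png

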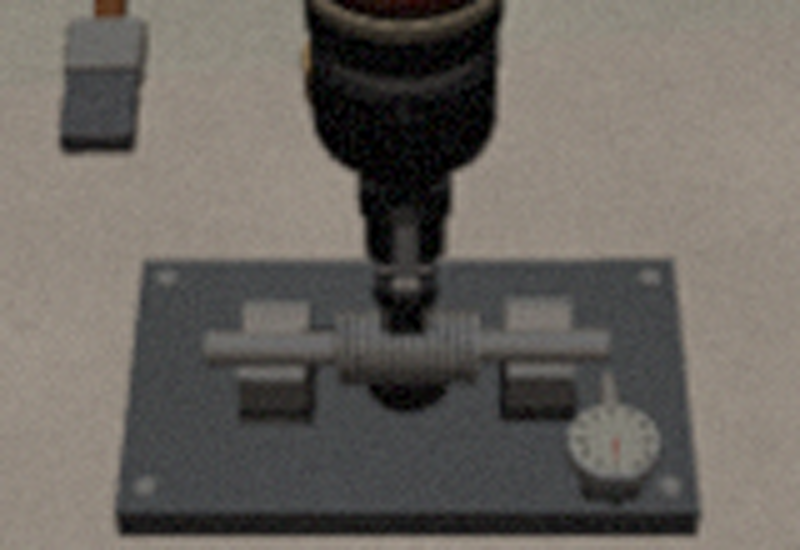

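The picture shows the roller level in both Vs, with the closed fingertips pressing on the middle of its body. I make a last trim to 10 N.

Request:
carry_out(
  targets=[
    [[-1, -0.0001, 0.0002, -0.0002, 0, 0, 0], [-1, 0, 0, 0, 0, 0, 0], [-1, 0, 0, 0, 0, 0, 0], [-1, 0, 0, 0, 0, 0, 0], [-1, 0, 0, 0, 0, 0, 0], [-1, 0, 0, 0, 0, 0, 0]],
  ],
)

```text
time: 27.15
tcp_pos: [0.6324, -0.0099, 0.0613]
eef_rot: [[0.051, 0.999, 0.003], [0.999, -0.051, -0.0], [-0.0, 0.003, -1.0]]
force: [-1.0, 0.0, 10.4]
gripper_width: -0.0001
```

```bash
python3 - <<'E'
from h import *
F=[]
for i in range(16): p=shot('scene'); F.append(observe()["force"])
m=np.mean(F,0);print(m,np.std(F,0));st()
if 9<m[2]<11.5 and np.hypot(m[0],m[1])<1.2: print("sign off",manip.sign_off())
E
```

```text
[-0.50886712  0.17982955 10.4062483 ] [0.45131651 0.44871042 0.54591565]
t 27.95 tcp [ 0.6324 -0.0099  0.0614] yang -2.92 tilt [ 0.003 -0.    -1.   ] F [-0.9  0.3 10.8] M [-0.02  0.1   0.03] w 0.0004 q6 85
the job is handed in; nothing more can be done
sign off None
```

The job is done and handed in at 28.0 s. The large grey V-block is upright and home in the oblong nest and released. The steel roller lies freely in both Vs, and the closed fingertips are still pressing down on its middle.

**Last checks:**
- **Press force:** it averages 10.4 N straight down, with about 0.5 N sideways.
- **Seating:** the fingertips met the roller at about 61.4 mm, against 61.3 mm expected when fully seated. The last picture shows the roller level with its body centred between the V-blocks.
- **Rest of the bench:** the dial looked untouched in that picture. I did not look again at the brass roller or the other loose things after lifting the steel roller. No unexpected force showed in the readings on the way.

**Disagreements:** the two cameras differed by 1–2 mm on the poses, within their calibration. One automatic fit of the laid roller gave a false yaw of +4°. A tighter refit gave -3.0°, which agrees with the plate and with the picture.

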